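# Make up the clutch kit and the shaft kit

## Task

Make up two kits from the stock on the tiled shelf. Clutch kit: the release bearing goes flat, collar up, into the wide bay of the hinged green case and the bronze fork pad flat, lugs up, into its narrow bay; once both lie below the rim, close the lid fully. Shaft kit: the mainshaft goes from its clip holder onto the middle of the two saddles of the grey tray and the bolt plate flat, bolt heads up, on the empty half of the tray floor; set things down rather than dropping them, and leave the black handle grip standing where it is.

Things in the scene. Friction and masses are not known exactly. Their poses are not given: they have to be found in the camera images.
- mainshaft: Bright ground steel shaft lying level: 26 mm diameter over its middle 96 mm, a 20 mm diameter nub 12 mm long at each end, 120 mm in all, 0.3 to 0.55 kg. Origin at its middle on the axis; x along the axis, both ends alike, turned to any angle about x. At the start it lies along the clip holder, axis 42 mm above the table.
- clip_holder: Bright steel spring clip holder fixed to the table, under the shaft: base 110 (x) x 56 (y) x 6 mm, origin at the centre of its underside. Two pairs of upright tongues at x = -34 and 34 mm (10 mm wide in x, tops 56 mm high, 45 mm over the outsides) stand beside the shaft, which lies loose and lifts straight out; 58 mm of shaft is free between them for the fingers.
- release_bearing: Matt grey clutch release bearing: a ring 60 mm in diameter and 20 mm high with a collar 46 mm in diameter on top, 32 mm high in all, bore 32 mm, about 0.28 kg. Origin at the centre of its underside; z is up, out of the collar. It lies flat on the table.
- fork_pad: Bronze fork pad: block 54 (x) x 28 (y) x 14 (z) mm with a raised lug across each x end, 22 mm high in all, about 0.18 kg. Origin at the centre of its underside, z up through the lugs.
- bolt_plate: Zinc-coated pale steel plate 80 (x) x 44 (y) x 10 (z) mm with two round bolt heads fixed on top (16 mm wide on 22 mm washers, 25 mm either side of the middle along x), 21 mm high in all, about 0.3 kg. Origin at the centre of its underside, z up.
- handle_grip: Black bakelite handle grip, a waisted knob up to 38 mm in diameter and 50 mm high, standing loose on its foot. Not part of any kit: leave it. Origin at the centre of its underside.
- case: Green case fixed to the table: outside 150 (x) x 200 (y) x 55 (z) mm, walls and floor 5 mm. Origin at the centre of its underside; x away from the robot to the hinge, y to the robot's left. A 4 mm divider, top at z = 38 mm, parts it into a wide bay (y -11 to 95 mm, centre 42) and a narrow bay (y -95 to -15 mm, centre -55), both 140 mm long in x.
- lid (a joint): Lid angle, rad: 0 shut, 1.57 upright, 1.9 wide open; starts at 1.45 to 1.75. Hinge along the case's y axis at case x = 75 mm, z = 55.5 mm. The lid is a 150 x 200 x 6 mm plate, 0.25 kg; open, it stands up to 217 mm above the table. Stiff hinge: it stays where it is left; closing takes 1 to 6 N at 100 mm from the hinge.
- lid_edge (a point): Middle of the lid's free edge on its outer face (the top face when shut), 150 mm from the hinge and 6 mm out from the plate's inner face. A steel tab 50 mm wide and 5 mm thick juts 11 mm beyond the edge here. Open, the outer face looks away from the robot.
- tray: Grey tray fixed to the table: outside 150 (x) x 200 (y) mm, rim 18 mm high, walls and floor 4 mm. Origin at the centre of its underside; x away from the robot, y to its left. On the +y half stand two steel V saddles, 8 mm thick, at x = -34 and 34 mm; the shaft lies in them along x, axis at y = 45, z = 38 mm. The -y half (y -96 to 20 mm) is bare floor.
Things that resemble listed ones, but are neither listed nor needed, are in the scene too. Several things look just like the release_bearing: the one meant starts farthest to the robot's left.

How it is judged:
By the outcome, as a careful person would: the job done as asked, in the order asked, and still so for the second after the job is handed in, with the robot touching nothing.
It also fails if it takes over 144 s, if anything falls off the work surface, if the arm or the gripper's body presses on something with over 40 N, if the wrist force passes 120 N, or if a joint passes its speed limit or range.

## Robot

A 6-joint arm with a two-finger parallel gripper is mounted at the origin on the work surface. World frame = base frame: x ahead of the robot, y to its left, z up, the work surface at z = 0. Lengths are in m, angles in rad, forces in N, time in s.
With the tool pointing down it reaches from about 0.4 to 0.825 m from the base axis. Payload 7 kg.
Tool frame: the origin (TCP) lies midway between the tips of the shut fingers; the grasp point (between the pads) lies 19 mm behind it; z points along the fingers, y is the direction in which the jaws open and shut (so a half turn about z gives the same grasp; the last joint's range is limited). The gripper opens to 85 mm and grips with 20 to 120 N. Pads are 22 mm wide; open, the fingers measure 114 mm over their backs; the gripper's body (76 mm by 85 mm) begins 54 mm behind the grasp point. The pads swing forward as they close: fully open they stand 13 mm farther back than shut.
Start: joints at [-0.901, 0.359, 0.012, 0, -1.224, -0.288], TCP at [0.251, -0.626, 0.231] pointing down, gripper open.
Joint ranges: [-3.07, 3.07], [-1.43, 2.12], [-1.02, 1.25], [-3.03, 1.67], [-3.05, -0], [-3.03, 3.03]. Speed limits (rad/s): [2.39, 2.39, 3.01, 3.14, 3.14, 3.14].

## Interface

Orientations are given as [roll, pitch, yaw] about the fixed x, y, z axes, in that order (R = Rz(yaw) Ry(pitch) Rx(roll)).
In Python, from workcell import bot, get_image, get_calibration, workorder, nets gives the robot as it stands. The module is installed in compiled form; this text tells all that it offers.
- The arm moves only by the tool drive_tool, never from a script. Its argument "increments" is a list of rows, each a list of 6 numbers: the shift along the tool's x, y, z in m, then the turn, a rotation vector about the tool's x, y, z in rad. In form: [[tx, ty, tz, ax, ay, az], ...]. A call has 1 to 20 rows; each row is the pose to reach, as a shift and turn from the pose commanded when the call began, along the tool's axes at that moment; what a row does not reach only later rows make up. A row lasts 1/10 s, in which the tool goes at most 50 mm and 8.59 degrees, less where a joint would pass 70% of its speed; a pose out of reach is approached as far as the arm can. A call with a gripper value outside its range is refused whole. "grip" is the closure, from -1 (fully open) to 1 (shut), so that 0 is half open, set as the call begins (left out, the last holds). The fingers move at their own pace and stop on an object; "newtons" is the grip in N (left out, the last holds). Time passes only in rows, so rows that repeat a pose let the fingers close. It gives the time, the measured TCP pose, the force and the opening at its end, in the units of the state.
- bot.get_obs(): the state, without advancing time (a new reading comes with each control period).
- get_image(name): name is "scene" or "top" or "wrist"; returns (picture, depth): 420x560x3 uint8, red, green, blue; 420x560 float32, m along the optical axis (not along the pixel's ray), 0 where there is no reading.
- get_calibration(name): a dict with "vfov" (degrees; the focal length in pixels is half the picture's height over the tangent of half this angle, whatever the lens; pixels are square), "cx", "cy" (the principal point, pixels), "R" (3x3) and "t" (3): a world point X has camera coordinates R X + t; the wrist camera has in their place "hand_eye" (4x4, takes a point from camera to tool coordinates, whose origin is the TCP and whose axes are the flange's). Camera axes: x right, y down, z forward; pixel columns grow to the right and rows downward; lengths in m; the calibration is good to about 2 mm. The wrist camera is an equidistant fisheye: a pixel r from the principal point sees the ray r / f radians off the axis. A picture is of the moment at which its call begins: read the wrist's pose just before it. get_calibration takes no time and is no camera call.
- workorder.finish_job(): hands the job in, once; it reports no verdict.
Trained networks look in the newest picture that a camera, given by its name, has taken for a name from the list of things; names that differ only in an ending like _2 or _b are one class to them, and where a whole thing is asked for, a point or a joint stands for the part that bears it (a point fixed in the world has none). Each returns a list of dicts, best first, with "p" (0 to 1); they miss things now and then, are a little off and sometimes report something else, mostly with a low value. They report only what shows in the picture. A call takes as long as a camera call. They do not tell look-alikes from the thing itself.
- nets.recognise(camera, label): "at" ([column, row] in pixels, amid what is visible of it).
- nets.mark_of(camera, label): "at" ([column, row] in pixels: a listed point, or the origin of a listed thing).
The state is a dict: "clock": time; "joint_positions": joint angles; "joint_vel": joint speeds; "joint_efforts": joint torques, N m; "tool_pos": TCP position; "orientation": TCP orientation; "wrist_force": force on the tool from outside, world axes, zero at the start; "wrist_torque": the same for the moment, N m; "opening": opening from 0.0 (shut) to 1.0 (fully open).
Only numpy, scipy, OpenCV 4.12 (cv2) and the standard library are available. Lean on these libraries where they do the work, as an engineer would, in place of code of your own. Each camera call takes 0.05 s, during which the arm holds its last target.

## Working session

There is one attempt and no reset: what is moved stays moved. The work goes in short steps, Python scripts to look and compute and a tool call to move; the robot and the scene stay as the last step left them, time stands still between calls to the robot, and variables do not carry over. Pictures are saved under pics/ and viewed, and the job is handed in when it is done.

Besides the shell and the picture viewer there is one more tool, called after "Emit:" as name([rows], argument=value, ...), one row to a line, values as JSON. drive_tool: Moves the arm, as the interface text tells. Its arguments: {"type":"object","properties":{"increments":{"type":"array","items":{"type":"array","items":{"type":"number"}}},"grip":{"type":"number"},"newtons":{"type":"number"}},"required":["increments"]}

```bash
mkdir -p pics; ls
cat > h.py <<'E'
import numpy as np, cv2
from scipy.spatial.transform import Rotation as Ro
from workcell import bot,get_image,get_calibration,workorder,nets
def snap(name,fn=None):
    o=bot.get_obs(); im,d=get_image(name)
    if fn: cv2.imwrite('pics/'+fn,cv2.cvtColor(im,cv2.COLOR_RGB2BGR))
    return im,d,o
def cam(name,o=None):
    c=get_calibration(name); f=210/np.tan(np.radians(c['vfov'])/2)
    if 'R' in c:
        R=np.array(c['R']);t=np.array(c['t']);return c,f,R.T,-R.T@t
    H=np.array(c['hand_eye']);T=np.eye(4);T[:3,:3]=Ro.from_euler('xyz',o['orientation']).as_matrix();T[:3,3]=o['tool_pos'];M=T@H
    return c,f,M[:3,:3],M[:3,3]
def rays(name,u,v):
    c=get_calibration(name); f=210/np.tan(np.radians(c['vfov'])/2)
    x=(np.asarray(u,float)-c['cx'])/f;y=(np.asarray(v,float)-c['cy'])/f
    if name!='wrist': return np.stack([x,y,np.ones_like(x)],-1)
    r=np.hypot(x,y)+1e-9; return np.stack([x/r*np.tan(r),y/r*np.tan(r),np.ones_like(x)],-1)
def world(name,u,v,depth,o=None):
    c,f,R,t=cam(name,o); return (rays(name,u,v)*np.asarray(depth)[...,None])@R.T+t
def onplane(name,u,v,z,o=None):
    c,f,R,t=cam(name,o); r=rays(name,u,v)@R.T; return t+r*((z-t[2])/r[...,2])[...,None]
def cloud(name,d,o=None):
    v,u=np.mgrid[:420,:560]; return world(name,u,v,d,o)
E
python3 - <<'E'
from h import *
o=bot.get_obs();print(o)
for n in ['scene','top','wrist']:
    im,d,o=snap(n,n+'0.png'); c,f,R,t=cam(n,o); print(n,c['vfov'],f,t,R[:,2],d.min(),d.max())
    np.savez('/tmp/%s0.npz'%n,im=im,d=d)
E
```

```text
pics
{'clock': 0.0, 'joint_positions': array([-9.00896411e-01,  3.59374973e-01,  1.10637429e-02, -3.09907093e-04,
       -1.22411674e+00, -2.88116243e-01]), 'joint_vel': array([ 2.14179663e-03,  2.36927073e-04,  1.40841051e-03, -2.91073280e-05,
       -1.49933216e-03, -1.14736780e-03]), 'joint_efforts': array([ 1.98518850e-03, -5.83338332e+01,  2.93416321e+01,  6.93658099e+00,
       -5.96672500e-03,  1.65625073e-05]), 'tool_pos': array([ 0.25128218, -0.62596634,  0.23038077]), 'orientation': array([ 3.13994548e+00, -1.84340569e-04, -2.75991437e+00]), 'wrist_force': array([-0.12957397,  0.08637285, -0.17092079]), 'wrist_torque': array([ 0.00922529, -0.01073065, -0.04091124]), 'opening': 1.000196802435801}
scene 57.73003172062819 380.9639436091442 [1.08336221 0.02275172 0.69148657] [-0.66706919 -0.02620616 -0.74453471] 0.0 3.4213636
top 51.695808960684936 433.4805645021319 [ 0.3222804  -0.02071414  0.9836685 ] [ 0.21116023 -0.00562246 -0.97743529] 0.0 2.00261
wrist 65.70646984690485 325.19226210127806 [ 0.17800239 -0.65527022  0.37281445] [ 0.28110019  0.11446578 -0.95282751] 0.0 1.6181427
```

View pics/scene0.png

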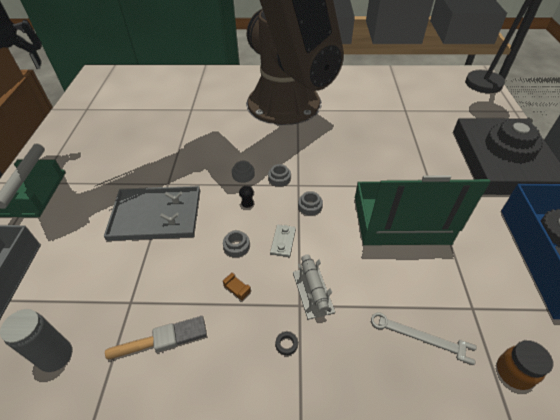

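View pics/top0.png

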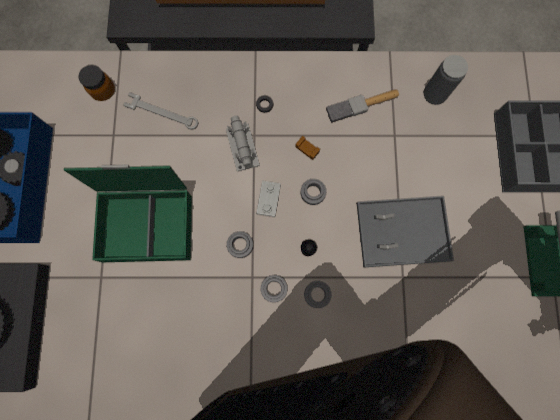

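View pics/wrist0.png

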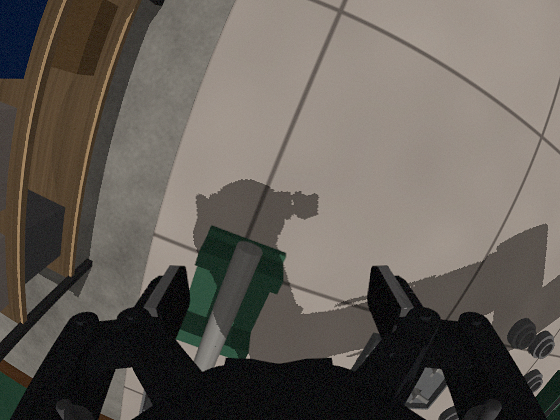

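The top view shows the case at (142,225), the tray at (404,232), the shaft in its holder at (241,143), the plate at (269,198), the pad at (308,148), the grip at (309,247) and bearings at (239,244), (274,288), (317,294) and (313,191). The leftmost bearing is the one at (239,244). Next I measure.

Run:
```python
from h import *
a=np.load('/tmp/top0.npz');P=cloud('top',a['d']);
def reg(n,c,zmin,P,r=40,zmax=9,rect=True):
    u,v=c;S=P[v-r:v+r,u-r:u+r];m=((S[...,2]>zmin)&(S[...,2]<zmax)).astype(np.uint8)
    k,l,st,ce=cv2.connectedComponentsWithStats(m)
    # comp nearest centre
    yy,xx=np.nonzero(m);i=np.argmin((yy-r)**2+(xx-r)**2);q=S[l==l[yy[i],xx[i]]]
    b=cv2.minAreaRect((q[:,:2]*1000).astype(np.float32))
    print(n,len(q),'mean',q.mean(0).round(4),'zq',np.percentile(q[:,2],[2,50,98]).round(4),'rect',np.round(b[0],1),np.round(b[1],1),round(b[2],1))
print('table',np.median(P[200:240,215:225,2]), P[60:70,230:240,2].mean())
for n,c in dict(bearT=(239,244),bear2=(274,288),ring3=(317,294),bear4=(313,191),grip=(309,247)).items(): reg(n,c,.006,P,25)
reg('bearTcollar',(239,244),.026,P,25)
reg('plate',(269,198),.005,P,25);reg('plateheads',(269,188),.015,P,8);reg('plateheads',(267,209),.015,P,8)
reg('pad',(308,148),.006,P,20); reg('padlugs',(300,140),.018,P,12);reg('padlugs',(317,153),.018,P,12)
reg('shaft',(241,143),.044,P,35);reg('holder',(241,143),.003,P,40)
reg('tray',(404,232),.012,P,60);reg('case',(142,225),.045,P,70,.06)
reg('sadd',(385,217),.025,P,14);reg('sadd',(387,246),.025,P,14)
for n,l in [('top','case'),('top','lid_edge'),('scene','lid_edge'),('top','tray'),('top','mainshaft'),('top','clip_holder'),('top','bolt_plate')]:
    r=nets.mark_of(n,l); print(n,l,[(np.round(x['at'],1).tolist(),round(x['p'],2)) for x in r[:3]])
im=a['im'][80:310,60:460];cv2.imwrite('pics/topc.png',cv2.cvtColor(cv2.resize(im,None,fx=2,fy=2,interpolation=cv2.INTER_CUBIC),cv2.COLOR_RGB2BGR))
```

```text
table 0.00012891740209225455 0.00044854136936122504
bearT 440 mean [0.4529 0.0706 0.0308] zq [0.0088 0.022  0.0348] rect [409.6  26.1] [189.5  58.2] 45.3
bear2 1 mean [ 0.3223 -0.0207  0.9837] zq [0.9837 0.9837 0.9837] rect [322.3 -20.7] [0. 0.] 0.0
ring3 442 mean [ 0.3448 -0.0998  0.0312] zq [0.0143 0.0218 0.0345] rect [330.8 -81.3] [ 58.8 107.3] 36.7
bear4 438 mean [ 0.5754 -0.0944  0.026 ] zq [0.0074 0.0215 0.035 ] rect [463.3 -75.1] [ 58.5 296.5] 80.1
grip 221 mean [ 0.4433 -0.0804  0.0591] zq [0.0384 0.0473 0.0533] rect [390.2 -62.3] [ 35.2 155.4] 71.1
bearTcollar 188 mean [0.4542 0.0712 0.0418] zq [0.0275 0.0319 0.0355] rect [404.7  25.3] [183.7  43.9] 42.6
plate 645 mean [0.5609 0.0083 0.0192] zq [0.0064 0.0107 0.0232] rect [464.3   7.1] [284.5  53.5] 0.4
plateheads 43 mean [0.5819 0.0038 0.0429] zq [0.0166 0.0205 0.1776] rect [458.8  -4.3] [274.7  14.3] 3.9
plateheads 44 mean [0.5386 0.0125 0.0205] zq [0.0154 0.0208 0.0243] rect [538.8  12.1] [15.3 16.6] 42.5
pad 299 mean [ 0.6838 -0.0823  0.0199] zq [0.0087 0.0152 0.0247] rect [516.2 -67.3] [ 58.  394.6] 84.8
padlugs 54 mean
[... 390 characters left out ...]
60.1] 14.0
tray 1 mean [ 0.3223 -0.0207  0.9837] zq [0.9837 0.9837 0.9837] rect [322.3 -20.7] [0. 0.] 0.0
case 1040 mean [0.5002 0.29   0.0536] zq [0.0458 0.0544 0.0589] rect [494.3 285.2] [151.7 201.2] 1.3
sadd 30 mean [ 0.5182 -0.2665  0.0323] zq [0.0259 0.0318 0.0423] rect [ 518.  -266.2] [ 7.5 16.9] 1.9
sadd 19 mean [ 0.4486 -0.2451  0.0322] zq [0.0263 0.0334 0.0386] rect [ 448.6 -245.7] [13.1  6.5] 86.0
top case [([150.0, 227.5], 0.81), ([242.0, 147.1], 0.25)]
top lid_edge [([115.3, 164.7], 0.6)]
scene lid_edge [([431.9, 177.2], 0.58)]
top tray [([402.3, 233.0], 0.79)]
top mainshaft [([244.4, 142.3], 0.83)]
top clip_holder [([242.2, 148.5], 0.61)]
top bolt_plate [([268.3, 198.1], 0.97)]
```

View pics/topc.png

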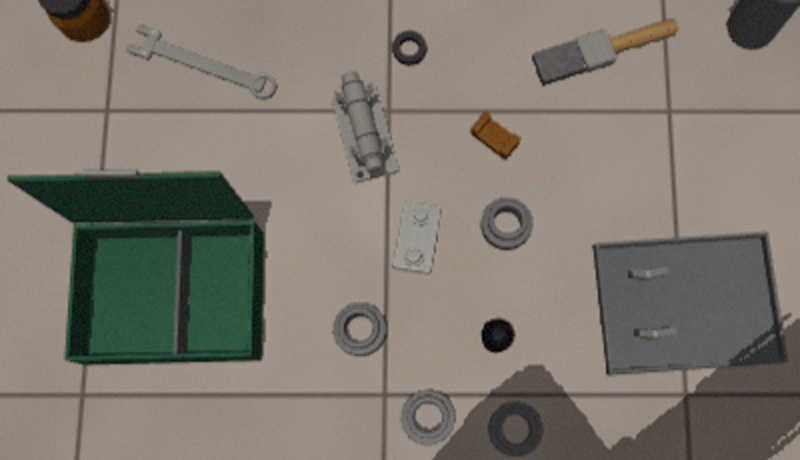

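```bash
cat > m.py <<'E'
from h import *
def clean(name,d,o=None):
    P=cloud(name,d,o); P[d<=0.01]=np.nan; return P
def sel(P,cx,cy,r,z0,z1):
    with np.errstate(invalid='ignore'):
        m=(np.hypot(P[...,0]-cx,P[...,1]-cy)<r)&(P[...,2]>z0)&(P[...,2]<z1)
    return P[m]
def fit(n,P,cx,cy,r,z0,z1):
    q=sel(P,cx,cy,r,z0,z1)
    if len(q)<4: print(n,'none');return
    b=cv2.minAreaRect((q[:,:2]*1000).astype(np.float32))
    print(n,len(q),'mean',(q.mean(0)*1000).round(1),'zq',(1000*np.percentile(q[:,2],[2,50,98])).round(1),'rect',np.round(b[0],1),np.round(b[1],1),round(b[2],1))
E
python3 - <<'E'
from m import *
for n in ['top','scene']:
    P=clean(n,np.load(f'/tmp/{n}0.npz')['d']); print(n)
    print('table',(1000*np.nanmedian(sel(P,.5,0,.03,-.02,.02)[:,2])))
    for k,x,y in [('bT',.453,.071),('b2',.36,.0),('b3',.345,-.1),('b4',.575,-.094)]:
        fit(k+' ring',P,x,y,.04,.007,.045); fit(k+' collar',P,x,y,.04,.026,.045)
    fit('grip',P,.443,-.08,.03,.015,.07)
    fit('plate',P,.561,.008,.055,.006,.04);fit('head',P,.582,.004,.015,.016,.04);fit('head',P,.538,.0125,.015,.016,.04)
    fit('pad',P,.684,-.082,.045,.006,.04);fit('lug',P,.7,-.066,.018,.018,.04);fit('lug',P,.666,-.098,.018,.018,.04)
    fit('shaft',P,.687,.071,.08,.045,.08);fit('shaftmid',P,.687,.071,.024,.045,.08);fit('holder',P,.687,.071,.08,.0035,.015)
    fit('tray',P,.5,-.29,.16,.013,.022);fit('case',P,.5,.29,.14,.05,.058)
    fit('sad',P,.518,-.26,.03,.025,.05);fit('sad',P,.449,-.25,.025,.025,.05)
    q=sel(P,.58,.28,.15,.08,.25);A=np.c_[q[:,1:],np.ones(len(q))];
    print('lid x=a*y+b*z+c',np.linalg.lstsq(A,q[:,0],rcond=None)[0],len(q),q.max(0),q.min(0))
E
```

```text
top
table 0.433361831418011
bT ring 434 mean [453.9  71.3  24.4] zq [10.5 22.  34.4] rect [455.   72.1] [58.6 56.4] 0.2
bT collar 186 mean [455.7  72.2  31.7] zq [27.5 31.8 35. ] rect [455.5  71.9] [44.2 44.1] 49.9
b2 ring 419 mean [357.6  -5.3  25. ] zq [16.5 21.8 34.9] rect [357.9  -5.6] [57.2 56.3] 90.0
b2 collar 182 mean [357.3  -5.3  31.9] zq [28.6 31.9 35.3] rect [357.3  -5.8] [43.4 42.7] 89.9
b3 ring 438 mean [ 345.  -100.3   24.7] zq [15.  21.7 34.3] rect [ 345.8 -100.8] [57.9 58.8] 43.7
b3 collar 189 mean [ 344.9 -101.1   31.6] zq [27.7 31.7 34.9] rect [ 345.5 -100.8] [43.3 44.7] 89.1
b4 ring 430 mean [576.  -94.5  24.1] zq [ 8.3 21.7 34.9] rect [578.5 -95.1] [58.5 58.4] 44.9
b4 collar 175 mean [578.8 -94.8  31.6] zq [27.4 31.6 35.5] rect [578.2 -94.8] [43.4 44.9] 88.6
grip 216 mean [445.1 -81.2  46.8] zq [38.8 47.3 52.5] rect [445.9 -81.6] [34.9 35.3] 22.0
plate 633 mean [562.9   8.6  11.7] zq [ 6.9 10.7 22.8] rect [563.8   8.6] [44.2 79.9] 81.0
head 42 mean [588.1   4.3  20.5] zq [16.6 20.4 24.1] rect [588.2   4.4] [15.7 14. ] 0.6
head 41 mean [538.6  12.9  20.8] zq [16.8 
[... 2578 characters left out ...]
  45. ] 15.7
shaftmid 266 mean [687.8  69.9  52.8] zq [46.3 53.5 57. ] rect [687.   71.2] [47.1 24.8] 14.9
holder 672 mean [702.3  67.    6.9] zq [ 3.6  6.8 11.2] rect [696.8  71.5] [132.7 143.1] 16.9
tray 776 mean [ 491.2 -302.7   17.7] zq [13.3 18.1 21.2] rect [ 485.7 -300.4] [152.8 201.7] 3.9
case 270 mean [503.5 217.2  54.9] zq [50.3 55.3 57.9] rect [496.1 275. ] [158.4 178.7] 1.4
sad 54 mean [ 517.2 -255.    32.2] zq [25.4 32.4 38. ] rect [ 516.1 -253.1] [ 8.8 41.5] 4.5
sad 46 mean [ 449.4 -257.5   32. ] zq [26.  32.4 38.5] rect [ 448.7 -256.4] [11.2 36. ] 2.2
lid x=a*y+b*z+c [-0.02424236  0.0122428   0.58011405] 4801 [0.58046284 0.38812115 0.21866974] [0.56840568 0.1872839  0.08000269]
```

```bash
cat > plan.py <<'E'
import sys
from h import *
# usage: plan.py x y z yawdeg [x y z yaw ...] in mm/deg -> cumulative rows from current measured pose
o=bot.get_obs(); R=Ro.from_euler('xyz',o['orientation']).as_matrix();p=np.array(o['tool_pos'])
print('t',round(o['clock'],2),'at',(p*1000).round(1),'rpy',np.degrees(o['orientation']).round(2),'open',round(o['opening'],3),'q',np.round(o['joint_positions'],2),'F',np.round(o['wrist_force'],1))
a=list(map(float,sys.argv[1:]))
for i in range(0,len(a),4):
    T=Ro.from_euler('xyz',[180,0,a[i+3]],degrees=True).as_matrix()
    s=R.T@(np.array(a[i:i+3])/1000-p); w=Ro.from_matrix(R.T@T).as_rotvec()
    print([*s.round(4),*w.round(3)],'rows>=',int(np.ceil(max(np.linalg.norm(s)/.05,np.linalg.norm(w)/.15))))
E
python3 plan.py 455.6 72 150 -90
```

```text
t 0.5 at [ 251.5 -626.3  231.3] rpy [ 179.99   -0.   -158.12] open 1.0 q [-0.9   0.36  0.01 -0.   -1.22 -0.29] F [-0.4  0.1 -0.3]
[np.float64(-0.4496), np.float64(0.572), np.float64(0.0813), np.float64(0.0), np.float64(0.0), np.float64(-1.189)] rows>= 15
```

Emit:
drive_tool([
  [-0.45,0.572,0.081,0,0,-1.189],
  [-0.45,0.572,0.081,0,0,-1.189],
  [-0.45,0.572,0.081,0,0,-1.189],
  [-0.45,0.572,0.081,0,0,-1.189],
  [-0.45,0.572,0.081,0,0,-1.189],
  [-0.45,0.572,0.081,0,0,-1.189],
  [-0.45,0.572,0.081,0,0,-1.189],
  [-0.45,0.572,0.081,0,0,-1.189],
  [-0.45,0.572,0.081,0,0,-1.189],
  [-0.45,0.572,0.081,0,0,-1.189],
  [-0.45,0.572,0.081,0,0,-1.189],
  [-0.45,0.572,0.081,0,0,-1.189],
  [-0.45,0.572,0.081,0,0,-1.189],
  [-0.45,0.572,0.081,0,0,-1.189],
  [-0.45,0.572,0.081,0,0,-1.189],
  [-0.45,0.572,0.081,0,0,-1.189],
  [-0.45,0.572,0.081,0,0,-1.189],
  [-0.45,0.572,0.081,0,0,-1.189],
], grip=-1, newtons=60)

```text
clock: 2.3
tool_pos: [0.4556, 0.0716, 0.1503]
orientation: [3.141, -0.0, -1.571]
wrist_force: [-0.5, 0.4, 0.1]
opening: 1.005
```

```bash
python3 plan.py 455.6 72 -1 -90
python3 - <<'E'
from m import *
im,d,o=snap('wrist','w1.png');P=clean('wrist',d,o)
print('table',np.nanmedian(sel(P,.45,0,.03,-.02,.02)[:,2])*1000)
fit('bT',P,.4556,.072,.05,.007,.045);fit('col',P,.4556,.072,.04,.026,.045)
E
```

```text
t 2.3 at [455.6  71.6 150.3] rpy [179.99  -0.   -90.01] open 1.005 q [ 0.58  0.08 -0.56 -0.   -0.94 -0.58] F [-0.5  0.4  0.1]
[np.float64(-0.0004), np.float64(0.0), np.float64(0.1513), np.float64(0.0), np.float64(-0.0), np.float64(-0.0)] rows>= 4
table -0.24714993187907597
bT 2843 mean [453.3  69.1  24.1] zq [ 9.4 20.7 32.8] rect [453.1  72.3] [59.  59.3] 89.2
col 1232 mean [453.3  71.7  31.2] zq [27.1 31.4 33. ] rect [453.3  72.3] [44.7 45.4] 73.3
```

View pics/w1.png

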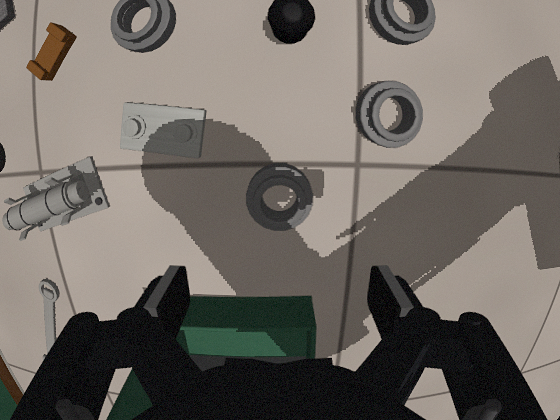

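The bearing sits at (280,196), centred between the jaws and matching the estimate. I descend and grip it.

Emit:
drive_tool([
  [-0.0005,-0.001,0.04,0,0,0],
  [-0.0005,-0.001,0.08,0,0,0],
  [-0.0005,-0.001,0.11,0,0,0],
  [-0.0005,-0.001,0.13,0,0,0],
  [-0.0005,-0.001,0.145,0,0,0],
  [-0.0005,-0.001,0.15,0,0,0],
  [-0.0005,-0.001,0.15,0,0,0],
])

```text
clock: 3.05
tool_pos: [0.4567, 0.0717, 0.0001]
orientation: [3.141, -0.001, -1.572]
wrist_force: [-0.1, -0.2, 0.1]
opening: 1.003
```

Emit:
drive_tool([
  [0,0,0,0,0,0],
  [0,0,0,0,0,0],
  [0,0,0,0,0,0],
  [0,0,0,0,0,0],
  [0,0,0,0,0,0],
  [0,0,0,0,0,0],
  [0,0,0,0,0,0],
  [0,0,0,0,0,0],
], grip=1, newtons=60)

```text
clock: 3.85
tool_pos: [0.4572, 0.0726, 0.0019]
orientation: [-3.14, 0.001, -1.571]
wrist_force: [-4.2, -1.4, 14.0]
opening: 0.68
```

Emit:
drive_tool([
  [0,0,-0.005,0,0,0],
  [0,0,-0.02,0,0,0],
  [0,0,-0.05,0,0,0],
  [0,0,-0.09,0,0,0],
  [0,0,-0.13,0,0,0],
  [0,0,-0.15,0,0,0],
  [0,0,-0.15,0,0,0],
])

```text
clock: 4.55
tool_pos: [0.4586, 0.0735, 0.154]
orientation: [-3.135, 0.004, -1.57]
wrist_force: [0.2, -0.3, -3.4]
opening: 0.677
```

```bash
python3 plan.py 485.6 327 150 -89
python3 - <<'E'
from m import *
im,d,o=snap('wrist','w2.png')
E
```

```text
t 4.55 at [458.6  73.5 154. ] rpy [-179.64    0.21  -89.98] open 0.677 q [ 0.59  0.07 -0.55  0.   -0.94 -0.58] F [ 0.2 -0.3 -3.4]
[np.float64(-0.2534), np.float64(-0.0271), np.float64(0.0051), np.float64(-0.006), np.float64(0.004), np.float64(-0.017)] rows>= 6
```

View pics/w2.png

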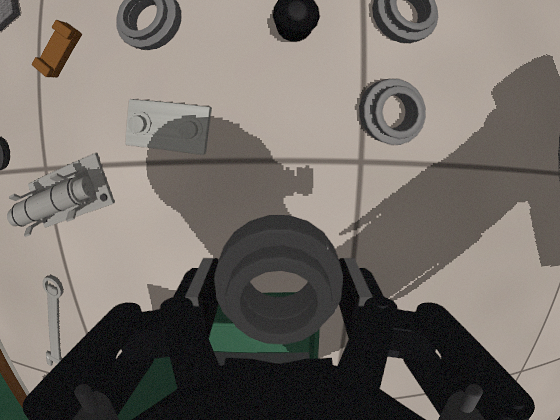

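The bearing is held level at (280,280). I carry it over the wide bay.

Emit:
drive_tool([
  [-0.03,-0.003,0,0,0,0],
  [-0.07,-0.007,0,0,0,0],
  [-0.115,-0.012,0,-0.006,0.004,-0.017],
  [-0.16,-0.017,0,-0.006,0.004,-0.017],
  [-0.205,-0.022,0.005,-0.006,0.004,-0.017],
  [-0.235,-0.025,0.005,-0.006,0.004,-0.017],
  [-0.2535,-0.027,0.005,-0.006,0.004,-0.017],
  [-0.2535,-0.027,0.005,-0.006,0.004,-0.017],
])

```text
clock: 5.4
tool_pos: [0.4835, 0.3276, 0.1434]
orientation: [3.134, -0.006, -1.552]
wrist_force: [-0.5, -0.3, -2.9]
opening: 0.675
```

```bash
python3 plan.py 485.6 327 6 -89
python3 - <<'E'
from m import *
im,d,o=snap('wrist','w3.png');P=clean('wrist',d,o)
fit('case',P,.5,.29,.14,.05,.058)
im,d,o=snap('top','t3.png')
E
```

```text
t 5.4 at [483.5 327.6 143.4] rpy [179.56  -0.33 -88.93] open 0.675 q [ 0.93  0.29 -0.3  -0.   -0.99 -0.91] F [-0.5 -0.3 -2.9]
[np.float64(-0.0002), np.float64(-0.0032), np.float64(0.1374), np.float64(0.008), np.float64(-0.006), np.float64(0.001)] rows>= 3
case 5800 mean [498.  261.8  54.2] zq [50.4 54.4 57.5] rect [491.9 285.9] [151.1 200.7] 1.4
```

View pics/w3.png

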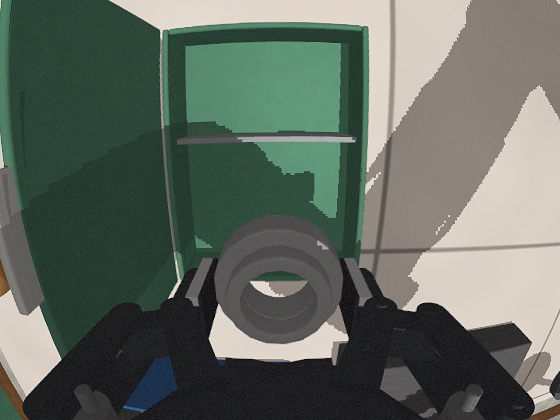

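View pics/t3.png

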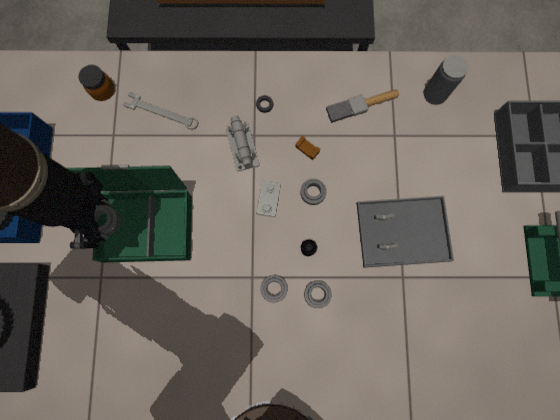

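Emit:
drive_tool([
  [0,-0.003,0.03,0.006,-0.004,0],
  [0,-0.003,0.06,0.006,-0.004,0],
  [0,-0.003,0.09,0.006,-0.004,0],
  [0,-0.003,0.11,0.006,-0.004,0],
  [0,-0.003,0.122,0.006,-0.004,0],
  [0,-0.003,0.126,0.006,-0.004,0],
  [0,-0.003,0.126,0.006,-0.004,0],
])

```text
clock: 6.2
tool_pos: [0.4863, 0.3252, 0.0194]
orientation: [3.141, -0.0, -1.554]
wrist_force: [0.9, 0.2, -2.6]
opening: 0.673
```

```bash
python3 plan.py 485.6 327 7 -89
```

```text
t 6.2 at [486.3 325.2  19.4] rpy [ 1.7999e+02 -1.0000e-02 -8.9050e+01] open 0.673 q [ 0.92  0.43 -0.43  0.   -0.71 -0.91] F [ 0.9  0.2 -2.6]
[np.float64(-0.0018), np.float64(0.0007), np.float64(0.0124), np.float64(0.0), np.float64(-0.0), np.float64(-0.001)] rows>= 1
```

Emit:
drive_tool([
  [0,0,0.004,0,0,0],
  [0,0,0.008,0,0,0],
  [0,0,0.01,0,0,0],
  [0,0,0.0115,0,0,0],
  [0,0,0.0125,0,0,0],
  [0,0,0.0125,0,0,0],
])

```text
clock: 6.8
tool_pos: [0.4862, 0.3257, 0.0071]
orientation: [-3.141, 0.0, -1.554]
wrist_force: [-1.2, 0.2, -0.1]
opening: 0.674
```

Emit:
drive_tool([
  [0,0,0,0,0,0],
  [0,0,0,0,0,0],
  [0,0,0,0,0,0],
  [0,0,0,0,0,0],
  [0,0,-0.005,0,0,0],
  [0,0,-0.03,0,0,0],
  [0,0,-0.07,0,0,0],
  [0,0,-0.11,0,0,0],
  [0,0,-0.145,0,0,0],
  [0,0,-0.145,0,0,0],
], grip=-0.7)

```text
clock: 7.8
tool_pos: [0.4885, 0.3278, 0.1579]
orientation: [-3.135, 0.007, -1.553]
wrist_force: [-0.1, 0.7, -0.5]
opening: 0.848
```

```bash
python3 plan.py 686 -82.5 150 -129
python3 - <<'E'
from m import *
im,d,o=snap('wrist','w4.png')
P=clean('wrist',d,o);fit('b',P,.4856,.327,.05,.03,.034);fit('b',P,.4856,.327,.05,.034,.047)
E
```

```text
t 7.8 at [488.5 327.8 157.9] rpy [-179.6     0.38  -88.97] open 0.848 q [ 0.92  0.27 -0.29  0.   -1.   -0.91] F [-0.1  0.7 -0.5]
[np.float64(0.4138), np.float64(-0.19), np.float64(0.0065), np.float64(-0.004), np.float64(0.009), np.float64(0.699)] rows>= 10
b 119 mean [484.6 324.6  32.2] zq [30.2 32.3 33.9] rect [482.2 321.8] [38.6 39.2] 16.9
b 1129 mean [484.5 324.8  36.4] zq [34.5 36.5 37.9] rect [484.3 325.7] [44.8 45.3] 40.0
```

View pics/w4.png

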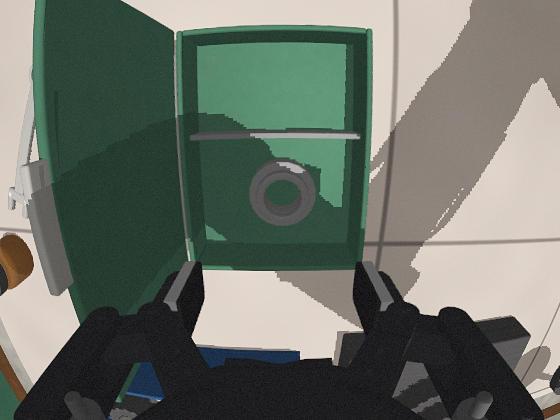

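The bearing lies flat in the wide bay at (282,192), with its top about 37 mm high. I go around the lid to the pad.

```bash
python3 plan.py 480 90 155 -89 686 -82.5 150 -129
```

```text
t 7.85 at [487.3 326.9 155.2] rpy [-179.77    0.26  -89.01] open 0.852 q [ 0.92  0.27 -0.3   0.   -1.   -0.91] F [-0.  -0.   0.1]
[np.float64(0.2367), np.float64(0.0114), np.float64(-0.001), np.float64(-0.004), np.float64(0.005), np.float64(-0.0)] rows>= 5
[np.float64(0.4127), np.float64(-0.1916), np.float64(0.004), np.float64(-0.002), np.float64(0.006), np.float64(0.698)] rows>= 10
```

Emit:
drive_tool([
  [0.05,0.003,0,0,0,0],
  [0.1,0.006,0,0,0,0],
  [0.15,0.009,0,0,0,0],
  [0.2,0.01,0,0,0,0],
  [0.237,0.011,0,0,0,0],
  [0.4127,-0.1916,0,0,0,0.698],
  [0.4127,-0.1916,0,0,0,0.698],
  [0.4127,-0.1916,0,0,0,0.698],
  [0.4127,-0.1916,0,0,0,0.698],
  [0.4127,-0.1916,0,0,0,0.698],
  [0.4127,-0.1916,0,0,0,0.698],
  [0.4127,-0.1916,0,0,0,0.698],
  [0.4127,-0.1916,0,0,0,0.698],
  [0.4127,-0.1916,0,0,0,0.698],
], grip=-0.7)

```text
clock: 9.25
tool_pos: [0.6839, -0.0832, 0.1513]
orientation: [3.141, -0.001, -2.251]
wrist_force: [0.5, 0.1, -0.0]
opening: 0.85
```

```bash
python3 - <<'E'
from m import *
im,d,o=snap('wrist','w5.png')
P=clean('wrist',d,o);fit('pad',P,.686,-.0825,.045,.006,.04);fit('lug',P,.7,-.066,.018,.018,.04);fit('lug',P,.671,-.099,.018,.018,.04)
E
python3 plan.py 686 -82.5 3 -129
```

```text
pad 1939 mean [683.6 -83.5  16.6] zq [12.  14.3 22.7] rect [684.1 -82.9] [54.  27.6] 50.7
lug 339 mean [697.6 -66.2  21.4] zq [19.2 21.6 22.9] rect [697.9 -65.9] [10.2 26.9] 50.8
lug 379 mean [ 670.1 -100.4   21.5] zq [18.5 21.6 23. ] rect [ 670.1 -100.2] [ 9.3 27.6] 51.2
t 9.3 at [684.  -83.  151.7] rpy [ 1.7997e+02 -1.0000e-02 -1.2896e+02] open 0.855 q [ 0.16  0.44 -0.06 -0.   -1.08 -0.84] F [ 0.3  0.2 -0.1]
[np.float64(-0.0016), np.float64(-0.0013), np.float64(0.1487), np.float64(0.001), np.float64(-0.0), np.float64(0.001)] rows>= 3
```

View pics/w5.png

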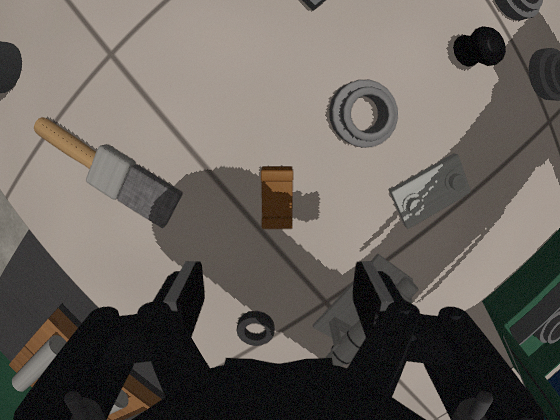

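The pad is at (277,197), square to the jaws. I grasp it.

Emit:
drive_tool([
  [-0.001,-0.0005,0.04,0,0,0],
  [-0.001,-0.0005,0.08,0,0,0],
  [-0.001,-0.0005,0.115,0,0,0],
  [-0.001,-0.0005,0.138,0,0,0],
  [-0.001,-0.0005,0.147,0,0,0],
  [-0.001,-0.0005,0.148,0,0,0],
  [-0.001,-0.0005,0.148,0,0,0],
])

```text
clock: 10.0
tool_pos: [0.6866, -0.0828, 0.0052]
orientation: [-3.14, 0.001, -2.251]
wrist_force: [0.6, 0.3, 0.8]
opening: 0.851
```

Emit:
drive_tool([
  [0,0,0,0,0,0],
  [0,0,0,0,0,0],
  [0,0,0,0,0,0],
  [0,0,0,0,0,0],
  [0,0,0,0,0,0],
  [0,0,0,0,0,0],
  [0,0,0,0,0,0],
  [0,0,0,0,0,0],
  [0,0,0,0,0,0],
], grip=1, newtons=60)

```text
clock: 10.9
tool_pos: [0.6864, -0.0833, 0.0051]
orientation: [-3.14, 0.001, -2.252]
wrist_force: [-1.7, 1.2, 6.1]
opening: 0.306
```

Emit:
drive_tool([
  [0,0,-0.005,0,0,0],
  [0,0,-0.02,0,0,0],
  [0,0,-0.05,0,0,0],
  [0,0,-0.09,0,0,0],
  [0,0,-0.13,0,0,0],
  [0,0,-0.15,0,0,0],
  [0,0,-0.15,0,0,0],
  [0,0,-0.15,0,0,0],
])

```text
clock: 11.7
tool_pos: [0.6857, -0.0832, 0.1547]
orientation: [-3.141, 0.001, -2.252]
wrist_force: [-0.3, -0.5, -3.2]
opening: 0.304
```

```bash
python3 plan.py 489 80 155 -88.8 489 230.3 155 -88.8
```

```text
t 11.7 at [685.7 -83.2 154.7] rpy [-1.7997e+02  7.0000e-02 -1.2904e+02] open 0.304 q [ 0.16  0.43 -0.05 -0.   -1.08 -0.84] F [-0.3 -0.5 -3.2]
[np.float64(-0.0029), np.float64(0.2555), np.float64(-0.0004), np.float64(-0.001), np.float64(0.001), np.float64(-0.702)] rows>= 6
[np.float64(-0.1197), np.float64(0.3502), np.float64(-0.0003), np.float64(-0.001), np.float64(0.001), np.float64(-0.702)] rows>= 8
```

Emit:
drive_tool([
  [-0.001,0.03,0,0,0,-0.1],
  [-0.002,0.07,0,0,0,-0.22],
  [-0.003,0.115,0,0,0,-0.34],
  [-0.003,0.16,0,0,0,-0.46],
  [-0.003,0.205,0,0,0,-0.58],
  [-0.003,0.2555,0,0,0,-0.702],
  [-0.035,0.282,0,0,0,-0.702],
  [-0.065,0.307,0,0,0,-0.702],
  [-0.095,0.33,0,0,0,-0.702],
  [-0.112,0.344,0,0,0,-0.702],
  [-0.1197,0.3502,0,0,0,-0.702],
  [-0.1197,0.3502,0,0,0,-0.702],
  [-0.1197,0.3502,0,0,0,-0.702],
])

```text
clock: 13.0
tool_pos: [0.4885, 0.2293, 0.153]
orientation: [3.14, -0.001, -1.55]
wrist_force: [-0.4, 0.0, -2.5]
opening: 0.309
```

```bash
python3 plan.py 489 230.3 10 -88.8;python3 - <<'E'
from m import *
im,d,o=snap('wrist','w6.png')
E
```

```text
t 13.0 at [488.5 229.3 153. ] rpy [ 1.7991e+02 -7.0000e-02 -8.8800e+01] open 0.309 q [ 0.8   0.2  -0.39 -0.   -0.97 -0.78] F [-0.4  0.  -2.5]
[np.float64(-0.0012), np.float64(-0.0008), np.float64(0.143), np.float64(0.002), np.float64(-0.001), np.float64(-0.0)] rows>= 3
```

View pics/w6.png

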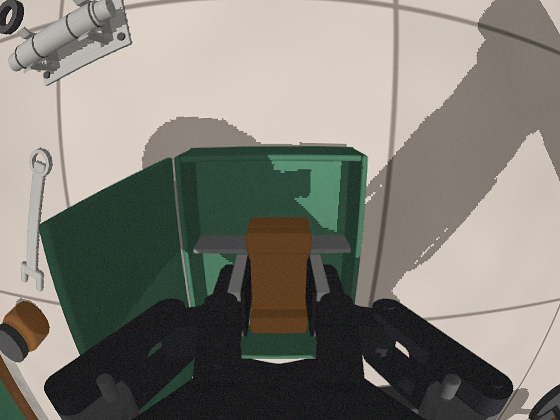

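The pad is held level at (279,275), over the case.

Emit:
drive_tool([
  [-0.001,-0.0005,0.03,0,0,0],
  [-0.001,-0.0005,0.06,0,0,0],
  [-0.001,-0.0005,0.09,0,0,0],
  [-0.001,-0.0005,0.115,0,0,0],
  [-0.001,-0.0005,0.13,0,0,0],
  [-0.001,-0.0005,0.135,0,0,0],
  [-0.001,-0.0005,0.135,0,0,0],
  [-0.001,-0.0005,0.138,0,0,0],
  [-0.001,-0.0005,0.14,0,0,0],
  [-0.001,-0.0005,0.1415,0,0,0],
  [-0.001,-0.0005,0.1415,0,0,0],
])

```text
clock: 14.15
tool_pos: [0.4896, 0.2313, 0.0125]
orientation: [-3.141, 0.0, -1.55]
wrist_force: [-0.2, -0.6, -1.1]
opening: 0.307
```

Emit:
drive_tool([
  [0,0,0.001,0,0,0],
  [0,0,0.002,0,0,0],
  [0,0,0.002,0,0,0],
  [0,0,0.002,0,0,0],
])

```text
clock: 14.55
tool_pos: [0.4895, 0.2312, 0.0102]
orientation: [3.141, -0.0, -1.55]
wrist_force: [-0.3, -0.5, -2.6]
opening: 0.306
```

Emit:
drive_tool([
  [0,0,0.001,0,0,0],
  [0,0,0.001,0,0,0],
  [0,0,0.001,0,0,0],
])

```text
clock: 14.85
tool_pos: [0.4896, 0.2313, 0.01]
orientation: [-3.141, 0.0, -1.549]
wrist_force: [-3.2, -1.3, 6.9]
opening: 0.307
```

Contact at 6.9 N. I release the pad and rise.

Emit:
drive_tool([
  [0,0,0,0,0,0],
  [0,0,0,0,0,0],
  [0,0,0,0,0,0],
  [0,0,0,0,0,0],
  [0,0,-0.005,0,0,0],
  [0,0,-0.03,0,0,0],
  [0,0,-0.07,0,0,0],
  [0,0,-0.11,0,0,0],
  [0,0,-0.145,0,0,0],
  [0,0,-0.15,0,0,0],
  [0,0,-0.15,0,0,0],
], grip=0.1)

```text
clock: 15.95
tool_pos: [0.4901, 0.2317, 0.1609]
orientation: [-3.139, 0.002, -1.55]
wrist_force: [-0.4, -0.5, -0.6]
opening: 0.452
```

```bash
python3 - <<'E'
from m import *
im,d,o=snap('wrist','w7.png')
P=clean('wrist',d,o);fit('lug',P,.489,.23,.04,.023,.034);
for n in ['top','scene']:
    im,d,_=snap(n);Q=clean(n,d)
    for z0,z1 in [(.08,.14),(.14,.20)]:
        q=sel(Q,.58,.3,.13,z0,z1);print(n,len(q),np.median(q,0) if len(q) else '')
E
python3 plan.py
```

```text
lug 711 mean [488.  229.2  26.5] zq [24.5 26.6 28.1] rect [488.2 230.8] [27.3 53.7] 0.8
top 275 [0.57144514 0.21712701 0.11047853]
top 333 [0.57226316 0.21716793 0.17154917]
scene 1911 [0.57435958 0.28653583 0.11130051]
scene 2431 [0.57526628 0.2809132  0.17236299]
t 16.1 at [488.9 230.6 158.1] rpy [ 1.799e+02 -7.000e-02 -8.881e+01] open 0.449 q [ 0.8   0.2  -0.39 -0.   -0.99 -0.78] F [-0.3  0.8 -0.1]
```

View pics/w7.png

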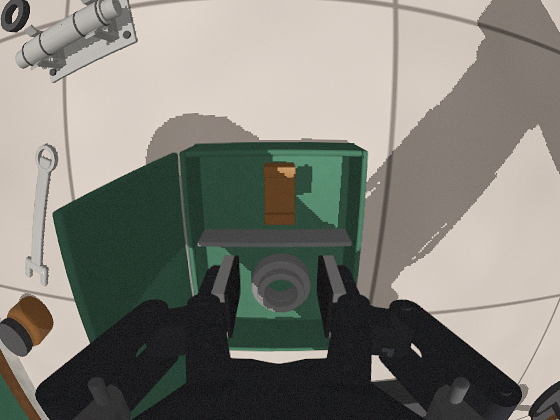

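Both parts are in the case: pad at (280,193), bearing at (282,283), tops below the rim. Now the lid. I rise, shut the fingers and go behind it.

```bash
python3 plan.py 488.9 230.6 300 -88.8 635 285 300 -179 635 285 187 -179
```

```text
t 16.1 at [488.9 230.6 158.1] rpy [ 1.799e+02 -7.000e-02 -8.881e+01] open 0.449 q [ 0.8   0.2  -0.39 -0.   -0.99 -0.78] F [-0.3  0.8 -0.1]
[np.float64(0.0002), np.float64(0.0002), np.float64(-0.1419), np.float64(0.002), np.float64(-0.001), np.float64(-0.0)] rows>= 3
[np.float64(-0.0512), np.float64(-0.147), np.float64(-0.1423), np.float64(0.0), np.float64(-0.002), np.float64(1.574)] rows>= 11
[np.float64(-0.0513), np.float64(-0.1472), np.float64(-0.0293), np.float64(0.0), np.float64(-0.002), np.float64(1.574)] rows>= 11
```

Emit:
drive_tool([
  [0,0,-0.05,0,0,0],
  [0,0,-0.1,0,0,0],
  [0,0,-0.142,0,0,0],
  [0,0,-0.142,0,0,0],
  [-0.051,-0.147,-0.142,0,0,1.574],
  [-0.051,-0.147,-0.142,0,0,1.574],
  [-0.051,-0.147,-0.142,0,0,1.574],
  [-0.051,-0.147,-0.142,0,0,1.574],
  [-0.051,-0.147,-0.142,0,0,1.574],
  [-0.051,-0.147,-0.142,0,0,1.574],
  [-0.051,-0.147,-0.142,0,0,1.574],
  [-0.051,-0.147,-0.142,0,0,1.574],
  [-0.051,-0.147,-0.142,0,0,1.574],
  [-0.051,-0.147,-0.142,0,0,1.574],
  [-0.051,-0.147,-0.142,0,0,1.574],
  [-0.051,-0.147,-0.142,0,0,1.574],
  [-0.051,-0.147,-0.142,0,0,1.574],
], grip=1)

```text
clock: 17.8
tool_pos: [0.6353, 0.2852, 0.2997]
orientation: [-3.14, -0.002, -3.121]
wrist_force: [-0.3, -0.6, 0.8]
opening: 0.001
```

```bash
python3 plan.py 635 285 190 -179
python3 - <<'E'
from h import *
snap('scene','s8.png')
E
```

```text
t 17.8 at [635.3 285.2 299.7] rpy [-1.7993e+02 -1.1000e-01 -1.7884e+02] open 0.001 q [ 0.7   0.37  0.18 -0.   -1.38 -2.25] F [-0.3 -0.6  0.8]
[np.float64(0.0001), np.float64(-0.0001), np.float64(0.1097), np.float64(-0.001), np.float64(-0.002), np.float64(0.003)] rows>= 3
```

View pics/s8.png

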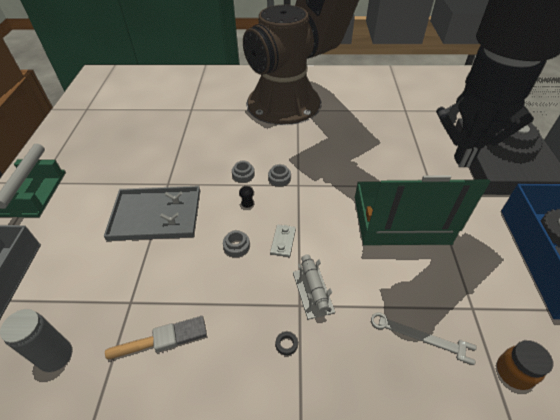

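Emit:
drive_tool([
  [0,0,0.04,0,0,0],
  [0,0,0.08,0,0,0],
  [0,0,0.11,0,0,0],
  [0.015,0,0.11,0,0,0],
  [0.03,0,0.11,0,0,0],
  [0.04,0,0.11,0,0,0],
  [0.048,0,0.11,0,0,0],
  [0.055,0,0.11,0,0,0],
  [0.062,0,0.11,0,0,0],
  [0.07,0,0.1115,0,0,0],
  [0.078,0,0.112,0,0,0],
  [0.083,0,0.1125,0,0,0],
  [0.083,0,0.1125,0,0,0],
])

```text
clock: 19.15
tool_pos: [0.5515, 0.2838, 0.1887]
orientation: [3.142, -0.001, -3.123]
wrist_force: [0.3, 0.1, 0.2]
opening: -0.001
```

```bash
python3 plan.py
python3 - <<'E'
from m import *
im,d,_=snap('scene','s9.png');Q=clean('scene',d)
for z0,z1 in [(.08,.11),(.12,.15),(.17,.2)]:
        q=sel(Q,.56,.23,.05,z0,z1);print(len(q),np.median(q,0) if len(q) else '')
E
```

```text
t 19.15 at [551.5 283.8 188.7] rpy [ 1.8000e+02 -4.0000e-02 -1.7896e+02] open -0.001 q [ 0.79  0.3  -0.17 -0.   -1.1  -2.34] F [0.3 0.1 0.2]
555 [0.56530746 0.2329285  0.09531164]
619 [0.55526383 0.23266587 0.13504566]
674 [0.54300838 0.2317569  0.18546244]
```

View pics/s9.png

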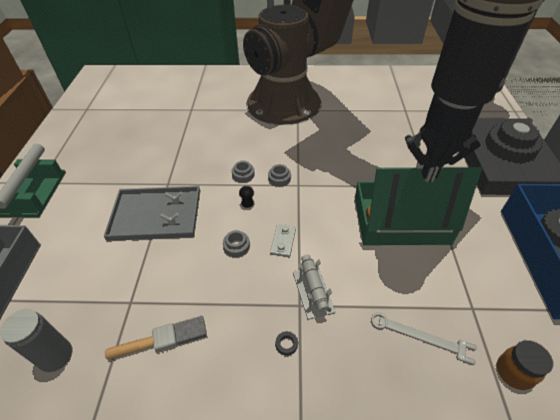

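The lid is moving, now at about 76°. I follow its arc down.

Emit:
drive_tool([
  [0.011,0,0.0043,0,0,0],
  [0.022,0,0.0083,0,0,0],
  [0.033,0,0.0133,0,0,0],
  [0.043,0,0.0192,0,0,0],
  [0.0527,0,0.0259,0,0,0],
  [0.0618,0,0.0335,0,0,0],
  [0.07,0,0.0418,0,0,0],
  [0.0777,0,0.0509,0,0,0],
  [0.0844,0,0.0605,0,0,0],
  [0.0904,0,0.0707,0,0,0],
  [0.0954,0,0.0814,0,0,0],
  [0.0993,0,0.0925,0,0,0],
  [0.1024,0,0.1039,0,0,0],
  [0.1024,0,0.1039,0,0,0],
])

```text
clock: 20.6
tool_pos: [0.449, 0.2811, 0.0829]
orientation: [-3.139, -0.002, -3.124]
wrist_force: [-0.5, -0.9, -0.0]
opening: -0.001
```

```bash
python3 plan.py
python3 - <<'E'
from m import *
im,d,_=snap('scene','s10.png');Q=clean('scene',d)
q=sel(Q,.5,.23,.06,.056,.16);A=np.c_[q[:,:2],np.ones(len(q))];print(len(q),np.linalg.lstsq(A,q[:,2],rcond=None)[0])
E
```

```text
t 20.6 at [449.  281.1  82.9] rpy [-1.7987e+02 -1.3000e-01 -1.7899e+02] open -0.001 q [ 0.93  0.27 -0.5  -0.   -0.81 -2.48] F [-0.5 -0.9 -0. ]
2004 [-0.36053569  0.14964157  0.22359944]
```

View pics/s10.png

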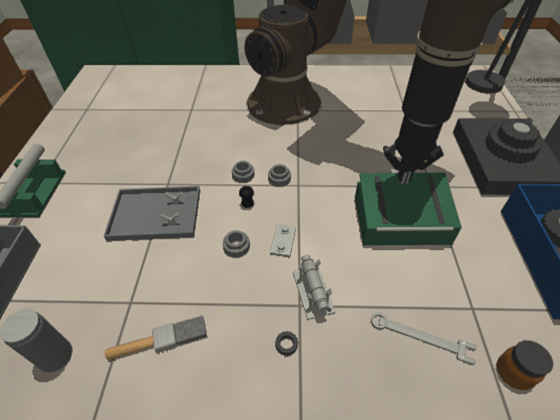

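Emit:
drive_tool([
  [0.001,0,0.006,0,0,0],
  [0.002,0,0.012,0,0,0],
  [0.002,0,0.016,0,0,0],
  [0.002,0,0.019,0,0,0],
  [0.002,0,0.021,0,0,0],
  [0.002,0,0.022,0,0,0],
  [0.002,0,0.022,0,0,0],
])

```text
clock: 21.35
tool_pos: [0.4481, 0.2818, 0.0628]
orientation: [-3.141, -0.0, -3.124]
wrist_force: [0.0, 0.1, 0.7]
opening: -0.004
```

Emit:
drive_tool([
  [0,0,0.001,0,0,0],
  [0,0,0.002,0,0,0],
  [0,0,0.002,0,0,0],
])

```text
clock: 21.65
tool_pos: [0.4482, 0.282, 0.0616]
orientation: [3.141, 0.0, -3.123]
wrist_force: [-2.0, -1.5, 6.9]
opening: 0.001
```

Emit:
drive_tool([
  [0,0,0.001,0,0,0],
  [0,0,0.001,0,0,0],
  [0,0,0.001,0,0,0],
])

```text
clock: 21.95
tool_pos: [0.4482, 0.282, 0.0614]
orientation: [3.141, 0.001, -3.123]
wrist_force: [-6.2, -1.8, 16.2]
opening: 0.002
```

Firm stop at 61.4 mm with 16 N: the lid is shut. I rise and move to the shaft.

Emit:
drive_tool([
  [0,0,-0.02,0,0,0],
  [0,0,-0.06,0,0,0],
  [0,0,-0.1,0,0,0],
  [0,0,-0.1,0,0,0],
])

```text
clock: 22.35
tool_pos: [0.4506, 0.2842, 0.1655]
orientation: [3.135, 0.007, -3.123]
wrist_force: [0.6, 1.1, -1.3]
opening: 0.002
```

```bash
python3 plan.py 690.5 72 160 -164.5
```

```text
t 22.35 at [450.6 284.2 165.5] rpy [ 179.62    0.4  -178.92] open 0.002 q [ 0.93  0.17 -0.4   0.   -0.98 -2.49] F [ 0.6  1.1 -1.3]
[np.float64(-0.2359), np.float64(-0.2167), np.float64(0.0058), np.float64(0.006), np.float64(0.008), np.float64(-0.252)] rows>= 7
```

Emit:
drive_tool([
  [-0.236,-0.217,0.001,0,0,-0.252],
  [-0.236,-0.217,0.001,0,0,-0.252],
  [-0.236,-0.217,0.001,0,0,-0.252],
  [-0.236,-0.217,0.001,0,0,-0.252],
  [-0.236,-0.217,0.001,0,0,-0.252],
  [-0.236,-0.217,0.001,0,0,-0.252],
  [-0.236,-0.217,0.001,0,0,-0.252],
  [-0.236,-0.217,0.001,0,0,-0.252],
  [-0.236,-0.217,0.001,0,0,-0.252],
  [-0.236,-0.217,0.001,0,0,-0.252],
], grip=-0.5)

```text
clock: 23.35
tool_pos: [0.6873, 0.0696, 0.1585]
orientation: [3.141, -0.001, -2.871]
wrist_force: [0.4, 0.6, 0.0]
opening: 0.75
```

```bash
python3 - <<'E'
from m import *
im,d,o=snap('wrist','w11.png')
P=clean('wrist',d,o)
fit('shaft',P,.6905,.072,.08,.045,.08);fit('mid',P,.6905,.072,.024,.045,.08);fit('hold',P,.6905,.072,.075,.004,.009)
for n in ['scene','top']:
    im,d,_=snap(n,n[0]+'11.png');Q=clean(n,d);fit('lid'+n,Q,.494,.285,.13,.052,.075)
    q=sel(Q,.494,.285,.13,.052,.075);A=np.c_[q[:,:2],np.ones(len(q))];print(np.linalg.lstsq(A,q[:,2],rcond=None)[0])
E
python3 plan.py 690.5 72 21 -164.5
```

```text
shaft 4445 mean [685.4  71.   51.8] zq [46.1 52.2 55.5] rect [690.   72.2] [119.9  45.2] 15.4
mid 1606 mean [689.9  72.5  52.1] zq [46.4 52.8 55.3] rect [690.3  72.6] [47.8 24.5] 15.9
hold 2476 mean [683.6  70.1   5.7] zq [4.3 5.7 7.7] rect [688.4  72.1] [109.4  56.4] 15.7
lidscene 4686 mean [501.  285.4  62.2] zq [57.7 62.3 64.9] rect [490.3 285.5] [165.7 200.2] 1.3
[-0.00541062  0.00053515  0.06473971]
lidtop 4158 mean [495.  247.7  61.6] zq [57.8 61.6 65. ] rect [491.1 253.4] [165.2 137.7] 1.6
[0.00212809 0.00167733 0.06008546]
t 23.5 at [687.4  70.2 159.3] rpy [ 1.7999e+02  3.0000e-02 -1.6446e+02] open 0.749 q [ 0.38  0.43 -0.04 -0.   -1.09 -1.68] F [0.2 0.2 0.2]
[np.float64(-0.0034), np.float64(0.0009), np.float64(0.1383), np.float64(0.0), np.float64(0.0), np.float64(0.001)] rows>= 3
```

View pics/w11.png

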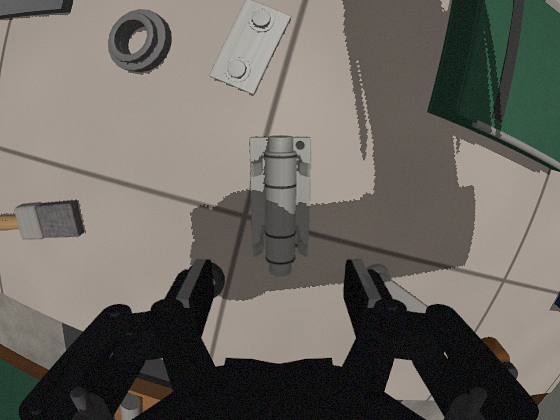

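View pics/s11.png

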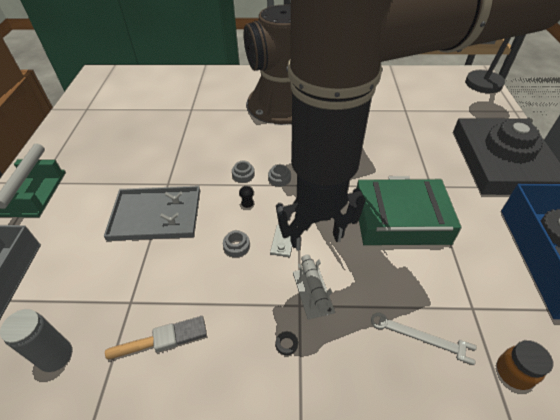

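The lid lies flat. The shaft is centred at about (280,205) and aligned with the jaws, so I grasp it.

Emit:
drive_tool([
  [-0.003,0.001,0.03,0,0,0],
  [-0.003,0.001,0.07,0,0,0],
  [-0.003,0.001,0.1,0,0,0],
  [-0.003,0.001,0.125,0,0,0],
  [-0.003,0.001,0.137,0,0,0],
  [-0.003,0.001,0.138,0,0,0],
  [-0.003,0.001,0.138,0,0,0],
])

```text
clock: 24.2
tool_pos: [0.6911, 0.0714, 0.0219]
orientation: [-3.141, 0.001, -2.871]
wrist_force: [0.1, -0.3, 1.4]
opening: 0.748
```

Emit:
drive_tool([
  [0,0,0,0,0,0],
  [0,0,0,0,0,0],
  [0,0,0,0,0,0],
  [0,0,0,0,0,0],
  [0,0,0,0,0,0],
  [0,0,0,0,0,0],
  [0,0,0,0,0,0],
  [0,0,0,0,0,0],
  [0,0,0,0,0,0],
], grip=1, newtons=80)

```text
clock: 25.1
tool_pos: [0.6913, 0.0709, 0.0224]
orientation: [-3.141, 0.002, -2.872]
wrist_force: [-0.8, -1.0, 6.2]
opening: 0.278
```

Emit:
drive_tool([
  [0,0,-0.006,0,0,0],
  [0,0,-0.016,0,0,0],
  [0,0,-0.03,0,0,0],
  [0,0,-0.06,0,0,0],
  [0,0,-0.1,0,0,0],
  [0,0,-0.13,0,0,0],
  [0,0,-0.14,0,0,0],
  [0,0,-0.14,0,0,0],
  [0,0,-0.14,0,0,0],
])

```text
clock: 26.0
tool_pos: [0.6895, 0.0709, 0.1594]
orientation: [3.141, -0.002, -2.872]
wrist_force: [-0.5, 0.6, -5.2]
opening: 0.279
```

```bash
python3 plan.py 483.3 -255.7 162 -176
```

```text
t 26.0 at [689.5  70.9 159.4] rpy [ 1.7996e+02 -1.2000e-01 -1.6457e+02] open 0.279 q [ 0.38  0.44 -0.04 -0.   -1.1  -1.68] F [-0.5  0.6 -5.2]
[np.float64(0.2857), np.float64(-0.26), np.float64(-0.0022), np.float64(0.001), np.float64(-0.002), np.float64(0.2)] rows>= 8
```

Emit:
drive_tool([
  [0.014,-0.013,0,0,0,0.01],
  [0.04,-0.036,0,0,0,0.03],
  [0.07,-0.063,0,0,0,0.05],
  [0.1,-0.091,0,0,0,0.07],
  [0.13,-0.118,0,0,0,0.09],
  [0.16,-0.145,0,0,0,0.11],
  [0.19,-0.173,0,0,0,0.13],
  [0.22,-0.2,0,0,0,0.15],
  [0.25,-0.227,0,0,0,0.17],
  [0.27,-0.246,0,0,0,0.19],
  [0.28,-0.255,0,0,0,0.2],
  [0.286,-0.26,0,0,0,0.2],
  [0.286,-0.26,0,0,0,0.2],
  [0.286,-0.26,0,0,0,0.2],
])

```text
clock: 27.4
tool_pos: [0.4845, -0.2554, 0.1605]
orientation: [3.141, -0.0, -3.071]
wrist_force: [0.0, 0.2, -4.2]
opening: 0.278
```

```bash
python3 plan.py 483.3 -255.7 22 -176;python3 - <<'E'
from m import *
im,d,o=snap('wrist','w12.png')
P=clean('wrist',d,o)
fit('tray',P,.486,-.3,.16,.013,.022)
E
```

```text
t 27.4 at [ 484.5 -255.4  160.5] rpy [ 1.7999e+02 -2.0000e-02 -1.7597e+02] open 0.278 q [-0.13  0.21 -0.37 -0.   -0.99 -1.37] F [ 0.   0.2 -4.2]
[np.float64(0.0012), np.float64(-0.0003), np.float64(0.1385), np.float64(0.0), np.float64(-0.0), np.float64(0.001)] rows>= 3
tray 3070 mean [ 470.9 -305.4   17.3] zq [13.5 17.5 19.3] rect [ 484.3 -301. ] [150.2 201.3] 4.0
```

View pics/w12.png

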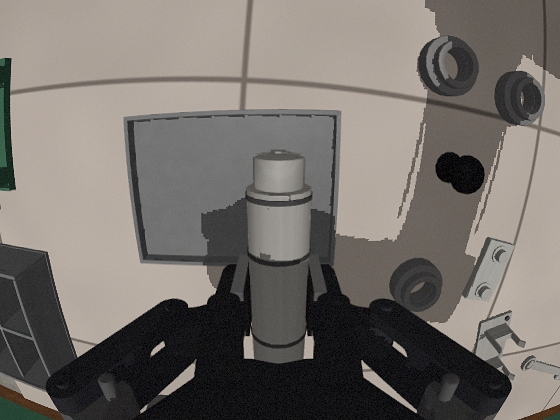

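The shaft is level at (279,245) and the tray measures at 4.0° again. I lower it onto the saddles.

Emit:
drive_tool([
  [0.0015,-0.0005,0.03,0,0,0],
  [0.0015,-0.0005,0.07,0,0,0],
  [0.0015,-0.0005,0.1,0,0,0],
  [0.0015,-0.0005,0.12,0,0,0],
  [0.0015,-0.0005,0.132,0,0,0],
  [0.0015,-0.0005,0.136,0,0,0],
  [0.0015,-0.0005,0.136,0,0,0],
  [0.0015,-0.0005,0.136,0,0,0],
])

```text
clock: 28.25
tool_pos: [0.4837, -0.2565, 0.0259]
orientation: [-3.141, 0.002, -3.071]
wrist_force: [-0.4, -0.3, -4.0]
opening: 0.28
```

```bash
python3 plan.py 482.6 -256 18.4 -176;python3 - <<'E'
from m import *
im,d,o=snap('scene','s13.png')
cv2.imwrite('pics/s13c.png',cv2.cvtColor(cv2.resize(im[150:260,80:260],None,fx=4,fy=4,interpolation=cv2.INTER_CUBIC),cv2.COLOR_RGB2BGR))
E
```

```text
t 28.25 at [ 483.7 -256.5   25.9] rpy [-1.7997e+02  1.0000e-01 -1.7597e+02] open 0.28 q [-0.13  0.37 -0.51  0.   -0.68 -1.37] F [-0.4 -0.3 -4. ]
[np.float64(0.0011), np.float64(0.0006), np.float64(0.0075), np.float64(-0.001), np.float64(0.002), np.float64(0.001)] rows>= 1
```

View pics/s13c.png

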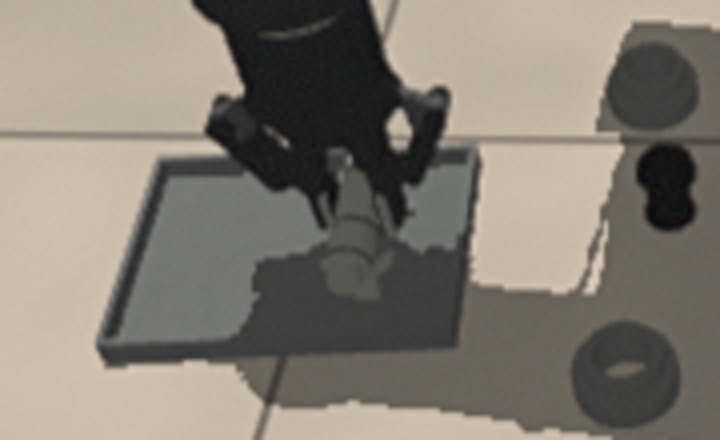

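The shaft is directly above the saddles. I lower it the last 7 mm slowly.

Emit:
drive_tool([
  [0.001,0.0005,0.002,0,0,0],
  [0.001,0.0005,0.004,0,0,0],
  [0.001,0.0005,0.0055,0,0,0],
  [0.001,0.0005,0.0065,0,0,0],
  [0.001,0.0005,0.007,0,0,0],
  [0.001,0.0005,0.007,0,0,0],
])

```text
clock: 28.9
tool_pos: [0.4817, -0.2561, 0.0186]
orientation: [-3.141, 0.0, -3.072]
wrist_force: [-3.6, 2.5, 5.7]
opening: 0.278
```

Emit:
drive_tool([
  [0,0,0,0,0,0],
  [0,0,0,0,0,0],
  [0,0,0,0,0,0],
  [0,0,0,0,0,0],
  [0,0,0,0,0,0],
  [0,0,-0.005,0,0,0],
  [0,0,-0.02,0,0,0],
  [0,0,-0.05,0,0,0],
  [0,0,-0.09,0,0,0],
  [0,0,-0.13,0,0,0],
  [0,0,-0.13,0,0,0],
], grip=0)

```text
clock: 30.0
tool_pos: [0.485, -0.2571, 0.1541]
orientation: [-3.138, 0.009, -3.071]
wrist_force: [0.3, 0.2, -0.4]
opening: 0.498
```

```bash
python3 - <<'E'
from m import *
im,d,o=snap('wrist','w14.png')
P=clean('wrist',d,o)
fit('shaft',P,.4826,-.256,.08,.042,.07);fit('shaft',P,.4826,-.256,.08,.03,.07)
E
python3 plan.py 563 8.9 150 -189.4
```

```text
shaft 3931 mean [ 476.6 -255.9   47.8] zq [42.5 48.3 51.2] rect [ 480.8 -255.5] [119.7  25. ] 4.1
shaft 4511 mean [ 476.5 -256.    46.4] zq [33.8 47.7 51.1] rect [ 480.7 -255.6] [119.7  40.3] 4.5
t 30.05 at [ 483.5 -256.5  151.2] rpy [-179.91    0.36 -175.98] open 0.499 q [-0.13  0.21 -0.39  0.   -0.96 -1.37] F [0.1 0.1 0.1]
[np.float64(-0.0979), np.float64(0.2592), np.float64(0.0014), np.float64(-0.001), np.float64(0.006), np.float64(0.234)] rows>= 6
```

View pics/w14.png

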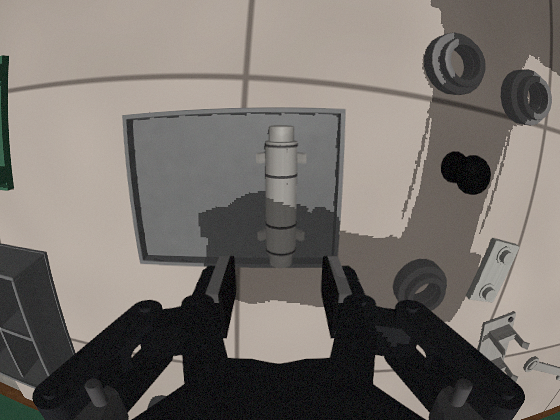

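The shaft sits level in both saddles, (281,195), centred within 1 mm. Next is the plate.

Emit:
drive_tool([
  [-0.098,0.259,0,0,0,0.234],
  [-0.098,0.259,0,0,0,0.234],
  [-0.098,0.259,0,0,0,0.234],
  [-0.098,0.259,0,0,0,0.234],
  [-0.098,0.259,0,0,0,0.234],
  [-0.098,0.259,0,0,0,0.234],
  [-0.098,0.259,0,0,0,0.234],
  [-0.098,0.259,0,0,0,0.234],
  [-0.098,0.259,0,0,0,0.234],
], grip=-0.6)

```text
clock: 30.95
tool_pos: [0.5607, 0.0085, 0.1472]
orientation: [-3.141, -0.001, 2.977]
wrist_force: [-0.0, -0.1, 0.5]
opening: 0.8
```

```bash
python3 - <<'E'
from m import *
im,d,o=snap('wrist','w15.png')
P=clean('wrist',d,o)
fit('plate',P,.563,.009,.055,.006,.04);fit('head',P,.588,.005,.015,.017,.04);fit('head',P,.538,.013,.015,.017,.04)
E
python3 plan.py 563 8.9 1 -189.4
```

```text
plate 4185 mean [559.4   9.4  11.2] zq [ 8.4  9.9 21.3] rect [561.4   9.2] [44.2 80.1] 80.9
head 245 mean [585.9   5.2  20.5] zq [17.7 20.6 22. ] rect [586.    5.2] [15.4 15.4] 17.8
head 267 mean [536.7  13.3  20.6] zq [18.4 20.6 22.2] rect [536.9  13.2] [14.4 15.5] 80.7
t 31.0 at [560.8   8.2 147.4] rpy [-1.7998e+02 -6.0000e-02  1.7053e+02] open 0.8 q [ 0.36  0.24 -0.36 -0.   -0.97 -2.1 ] F [-0.5 -0.3 -0.2]
[np.float64(-0.0022), np.float64(0.0011), np.float64(0.1464), np.float64(-0.0), np.float64(-0.001), np.float64(-0.001)] rows>= 3
```

View pics/w15.png

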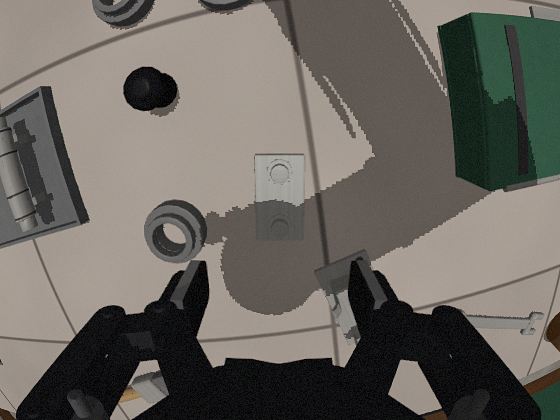

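The plate is at (279,197), square to the jaws. I grasp it.

Emit:
drive_tool([
  [-0.0015,0.001,0.04,0,0,0],
  [-0.0015,0.001,0.08,0,0,0],
  [-0.0015,0.001,0.115,0,0,0],
  [-0.0015,0.001,0.135,0,0,0],
  [-0.0015,0.001,0.145,0,0,0],
  [-0.0015,0.001,0.147,0,0,0],
  [-0.0015,0.001,0.147,0,0,0],
  [-0.0015,0.001,0.147,0,0,0],
])

```text
clock: 31.8
tool_pos: [0.5639, 0.01, 0.0022]
orientation: [3.141, 0.002, 2.977]
wrist_force: [0.1, -0.5, 0.5]
opening: 0.801
```

Emit:
drive_tool([
  [0,0,0,0,0,0],
  [0,0,0,0,0,0],
  [0,0,0,0,0,0],
  [0,0,0,0,0,0],
  [0,0,0,0,0,0],
  [0,0,0,0,0,0],
  [0,0,0,0,0,0],
  [0,0,0,0,0,0],
  [0,0,0,0,0,0],
], grip=1, newtons=80)

```text
clock: 32.7
tool_pos: [0.5636, 0.01, 0.0025]
orientation: [3.141, 0.002, 2.978]
wrist_force: [-3.3, -0.1, 9.8]
opening: 0.485
```

Emit:
drive_tool([
  [0,0,-0.005,0,0,0],
  [0,0,-0.015,0,0,0],
  [0,0,-0.03,0,0,0],
  [0,0,-0.06,0,0,0],
  [0,0,-0.1,0,0,0],
  [0,0,-0.13,0,0,0],
  [0,0,-0.145,0,0,0],
  [0,0,-0.15,0,0,0],
  [0,0,-0.15,0,0,0],
])

```text
clock: 33.6
tool_pos: [0.563, 0.01, 0.1515]
orientation: [3.141, 0.001, 2.977]
wrist_force: [-0.1, -0.6, -3.7]
opening: 0.477
```

```bash
python3 - <<'E'
from m import *
c=np.array([485.7,-300.9]);a=np.radians(4);R=np.array([[np.cos(a),-np.sin(a)],[np.sin(a),np.cos(a)]])
print(c+R@[0,-40]); snap('wrist','w16.png')
E
python3 plan.py 488.5 -340.8 152 -176
```

```text
[ 488.49025895 -340.80256201]
t 33.65 at [562.5   9.8 150.4] rpy [ 1.7999e+02 -4.0000e-02  1.7058e+02] open 0.48 q [ 0.37  0.24 -0.35 -0.   -0.98 -2.1 ] F [-0.2 -0.1 -3.3]
[np.float64(0.0156), np.float64(-0.358), np.float64(-0.0016), np.float64(0.0), np.float64(-0.001), np.float64(-0.234)] rows>= 8
```

View pics/w16.png

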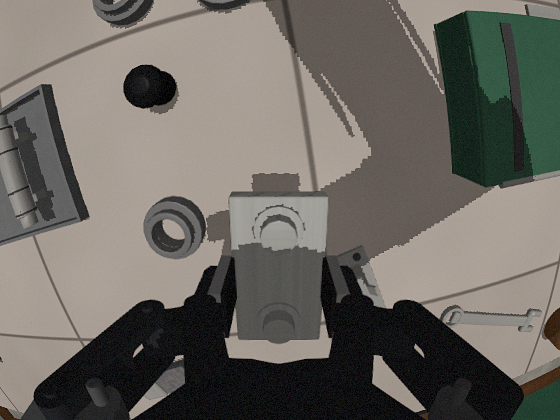

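The plate is held level at (279,265). I carry it to the tray.

Emit:
drive_tool([
  [0.001,-0.018,0,0,0,-0.01],
  [0.002,-0.045,0,0,0,-0.03],
  [0.004,-0.08,0,0,0,-0.05],
  [0.005,-0.115,0,0,0,-0.075],
  [0.007,-0.15,0,0,0,-0.1],
  [0.008,-0.185,0,0,0,-0.12],
  [0.01,-0.22,0,0,0,-0.145],
  [0.011,-0.255,0,0,0,-0.165],
  [0.013,-0.29,0,0,0,-0.19],
  [0.014,-0.32,0,0,0,-0.21],
  [0.015,-0.342,0,0,0,-0.225],
  [0.0156,-0.358,0,0,0,-0.234],
  [0.0156,-0.358,0,0,0,-0.234],
  [0.0156,-0.358,0,0,0,-0.234],
])

```text
clock: 35.05
tool_pos: [0.4882, -0.3406, 0.1492]
orientation: [3.14, -0.003, -3.073]
wrist_force: [-0.6, 0.7, -3.3]
opening: 0.484
```

```bash
python3 - <<'E'
from m import *
snap('wrist','w17.png')
E
python3 plan.py 488.5 -340.8 6.5 -176
```

```text
t 35.1 at [ 488.5 -340.2  149.6] rpy [ 1.7993e+02 -1.1000e-01 -1.7603e+02] open 0.477 q [-0.28  0.3  -0.28 -0.   -1.   -1.22] F [ 0.7  0.2 -2.7]
[np.float64(-0.0002), np.float64(-0.0007), np.float64(0.1431), np.float64(0.001), np.float64(-0.002), np.float64(-0.001)] rows>= 3
```

View pics/w17.png

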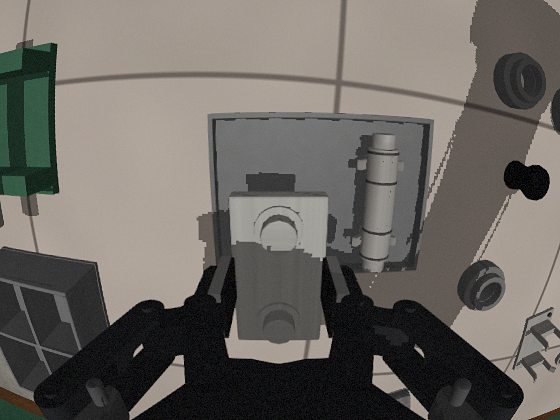

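Emit:
drive_tool([
  [0,0,0.03,0,0,0],
  [0,0,0.06,0,0,0],
  [0,0,0.09,0,0,0],
  [0,0,0.115,0,0,0],
  [0,0,0.13,0,0,0],
  [0,0,0.136,0,0,0],
  [0,0,0.136,0,0,0],
  [0,0,0.138,0,0,0],
  [0,0,0.14,0,0,0],
  [0,0,0.1415,0,0,0],
  [0,0,0.1415,0,0,0],
])

```text
clock: 36.2
tool_pos: [0.4892, -0.3408, 0.0097]
orientation: [-3.141, 0.0, -3.072]
wrist_force: [0.5, 0.8, -3.0]
opening: 0.482
```

Emit:
drive_tool([
  [0,0,0.001,0,0,0],
  [0,0,0.002,0,0,0],
  [0,0,0.003,0,0,0],
  [0,0,0.0035,0,0,0],
  [0,0,0.0035,0,0,0],
])

```text
clock: 36.7
tool_pos: [0.4891, -0.3408, 0.0065]
orientation: [-3.141, 0.0, -3.072]
wrist_force: [-2.0, 1.7, 4.5]
opening: 0.478
```

Contact. I release and retreat.

Emit:
drive_tool([
  [0,0,0,0,0,0],
  [0,0,0,0,0,0],
  [0,0,0,0,0,0],
  [0,0,0,0,0,0],
  [0,0,0,0,0,0],
  [0,0,-0.005,0,0,0],
  [0,0,-0.02,0,0,0],
  [0,0,-0.05,0,0,0],
  [0,0,-0.09,0,0,0],
  [0,0,-0.13,0,0,0],
  [0,0,-0.17,0,0,0],
  [0,0,-0.2,0,0,0],
  [0,0,-0.2,0,0,0],
], grip=-0.4)

```text
clock: 38.0
tool_pos: [0.4913, -0.3419, 0.2116]
orientation: [-3.137, 0.008, -3.071]
wrist_force: [0.1, 0.2, 0.3]
opening: 0.702
```

Run:
```python
from m import *
im,d,o=snap('wrist','w18.png');P=clean('wrist',d,o)
fit('plate',P,.489,-.341,.055,.0095,.04);fit('head',P,.489,-.341,.055,.019,.04);fit('shaft',P,.482,-.256,.08,.042,.07)
im,d,o=snap('scene','s18.png');Q=clean('scene',d)
fit('shaft',Q,.482,-.256,.08,.042,.07);fit('grip',Q,.443,-.08,.03,.015,.07)
q=sel(Q,.494,.285,.13,.052,.075);A=np.c_[q[:,:2],np.ones(len(q))];print(np.linalg.lstsq(A,q[:,2],rcond=None)[0],len(q))
```

```text
plate 2954 mean [ 485.7 -340.8   15.1] zq [12.1 13.9 25.2] rect [ 487.2 -340.6] [79.6 44. ] 4.2
head 364 mean [ 486.7 -340.6   24.3] zq [19.9 24.5 26. ] rect [ 487.3 -340.5] [64.6 15.3] 4.5
shaft 2524 mean [ 477.6 -257.7   47.7] zq [42.5 48.2 51.1] rect [ 480.5 -256. ] [120.3  25.7] 3.6
shaft 396 mean [ 488.7 -252.6   48.9] zq [42.3 49.3 53.1] rect [ 482.9 -254.5] [122.1  25.4] 4.2
grip 212 mean [452.6 -80.1  40.7] zq [16.1 45.1 52. ] rect [447.2 -80.5] [33.6 33.5] 58.5
[-0.0054851   0.00166746  0.06444384] 4741
```

View pics/w18.png

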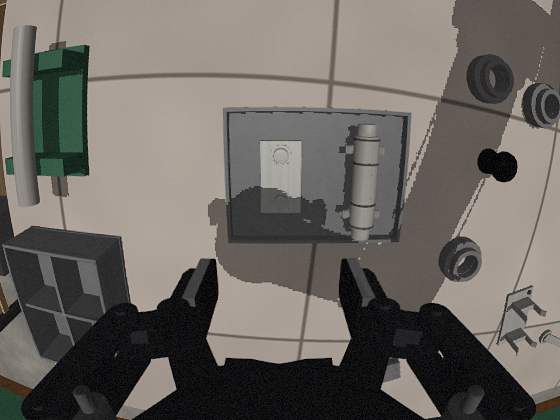

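View pics/s18.png

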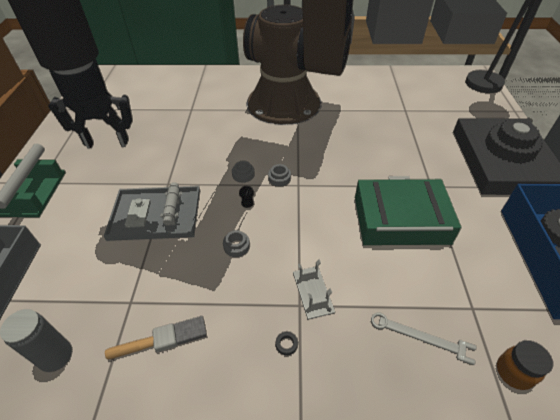

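The plate is flat at (280,177) and the shaft rests in its saddles at (364,183), both in the wrist view. The scene view shows the lid shut at (408,205) and the black grip standing at (246,196).

```bash
python3 -c "
from h import *
print(workorder.finish_job(), bot.get_obs()['clock'])"
```

```text
the job is handed in; nothing more can be done
the job is handed in; nothing more can be done
```

Both kits are made up and the job is handed in, at about 38 s on the robot's clock against the 144 s limit. No verdict was reported.

- **Clutch kit:** The leftmost release bearing lies flat, collar up, in the wide bay (top at about 37 mm). The fork pad lies flat, lugs up, in the narrow bay (top at about 27 mm). Both are below the 55 mm rim. I then pressed the lid shut to a firm stop at 61.4 mm with 16 N, against a nominal 61.5 mm.
- **Shaft kit:** The mainshaft lies level in both saddles, centred to about 1 mm and in line with the tray. The bolt plate lies flat, bolt heads up, in the middle of the bare half of the floor. Both were lowered until they touched, then released.
- **Last checks:** Before handing in, the pictures showed everything where it belongs, the black grip standing where it started, and the gripper clear of everything. The highest force reading was about 17 N.
- **Disagreements:** The wrist camera read x about 2 mm lower than the fixed cameras, which is within the stated calibration. The scene camera gave the lid a slope of about 0.3° and the top camera about 0.1° the other way. I took both as noise around shut. No check failed.

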